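# Pack the coat pegs into the caddy in reverse order

### The arm

A 7-joint arm with a two-finger parallel gripper is mounted at the origin on the work surface. World frame = base frame: x ahead of the robot, y to its left, z up, the work surface at z = 0. Lengths are in mm, angles in rad, forces in N, time in s.
With the tool pointing down it reaches from about 400 to 875 mm from the base axis. Payload 4.4 kg.
Tool frame: the origin (TCP) lies midway between the tips of the shut fingers; the grasp point (between the pads) lies 19 mm behind it; z points along the fingers, y is the line along which they close (so a half turn about z gives the same grasp; the last joint's range is limited). The gripper opens to 85 mm and grips with 20 to 120 N. Pads are 22 mm wide; open, the fingers measure 114 mm over their backs; the gripper's body (76 mm by 85 mm) begins 54 mm behind the grasp point. The pads swing forward as they close: fully open they stand 13 mm farther back than shut.
Start: joints at [1.174, 0.628, 0.038, 1.517, -0.027, 0.996, -0.02], TCP at [211.148, -614.764, 231.313] pointing down, gripper open.
Joint ranges: [-3.06, 3.06], [-0.37, 2.12], [-1.25, 1.32], [0.18, 2.47], [-1.1, 4.24], [0.23, 1.98], [-2.94, 2.94]. Speed limits (rad/s): [2.57, 2.57, 3.14, 3.14, 3.14, 3.14, 3.14].

### API

Orientations are given as [roll, pitch, yaw] about the fixed x, y, z axes, in that order (R = Rz(yaw) Ry(pitch) Rx(roll)).
In Python, from cell import ctrl gives the robot as it stands.
- The arm moves only by the shell command python3 -m handwheel 'ROWS'. ROWS is JSON, a list of rows, each a list of 3 entries, a list of its own where there are three numbers: the turn, a rotation vector about the tool's x, y, z in degrees, then the shift along the tool's x, y, z in m, then the closure, from 0 (fully open) to 1 (shut). A call has 1 to 5 rows; each row shifts and turns the commanded pose from where the row before left it, along the tool's axes as they then stand; what a row does not reach is not made up. A row lasts 1/12 s, in which the tool goes at most 41.7 mm and 7.16 degrees, less where a joint would pass 70% of its speed; a pose out of reach is approached as far as the arm can. A call is refused whole if a number of a shift passes 0.0417 or a number of a turn 7.16, either way. A call with a gripper value outside its range is refused whole. The fingers move at their own pace and stop on an object; the grip force is fixed at half the most. Time passes only in rows, so rows that do not move let the fingers close. It gives the time, the measured TCP pose, the force, the opening and the grip force at its end, in the units of the state.
- ctrl.read_state(): the state, without advancing time (a new reading comes with each control period).
- ctrl.get_image(name): name is "scene" or "top" or "wrist"; returns a dict with "pixels" (480x640x3 uint8, red, green, blue), "fx", "fy", "cx", "cy" (pixels), "pose" (4x4, takes a point from camera to world coordinates); the wrist camera has in their place "T_tool_cam" (4x4, takes a point from camera to tool coordinates, whose origin is the TCP and whose axes are the flange's). Camera axes: x right, y up, looking along -z (the intrinsics and any distortion apply to the point x, -y, -z); pixel columns grow to the right and rows downward; lengths in mm; the calibration is good to about 2 mm. A picture is of the moment at which its call begins: read the wrist's pose just before it. There is no depth.
- ctrl.finish_job(): hands the job in; it is judged then, once.
The state is a dict: "clock": time; "qpos": joint angles; "qd": joint speeds; "tau": joint torques, N m; "eef_pos": TCP position; "tool_rot": TCP orientation; "force": force on the tool from outside, world axes, zero at the start; "torque": the same for the moment, N m; "width": finger opening in mm; "gripper_force": force on a finger pad.
Only numpy, scipy, OpenCV 4.12 (cv2) and the standard library are available. Lean on these libraries where they do the work, as an engineer would, in place of code of your own. Each camera call takes 0.05 s, during which the arm holds its last target. There are 200 camera calls.

### The job

Move the four coat pegs from the row of pads into the four compartments of the red caddy, one in each, in reverse order: the peg that starts leftmost as seen from the robot goes into the rightmost compartment, beside the black button, and so on. Set each down upright on the compartment floor without tipping or dropping any, and leave the saucer where it is.

Things in the scene. Friction and masses are not known exactly. Their poses are not given: they have to be found in the camera images.
- peg_steel_plain: silver steel coat peg with a plain silver top, about 240 g. Stands upright; origin: centre of its underside, z up its axis. Flange 40 mm across, 6 mm high; neck 16 mm across; on top a cylindrical knob 28 mm across from 45 to 69 mm height (grip it there); 73 mm tall. Loose; yaw has no meaning. Starts on the blue pad.
- peg_steel_black: silver steel coat peg with a black cap on top, about 240 g. Stands upright; origin: centre of its underside, z up its axis. Flange 40 mm across, 6 mm high; neck 16 mm across; on top a cylindrical knob 28 mm across from 45 to 69 mm height (grip it there); 73 mm tall. Loose; yaw has no meaning. Starts on the green pad.
- peg_yellow_plain: yellow plastic coat peg, all yellow, about 60 g. Stands upright; origin: centre of its underside, z up its axis. Flange 40 mm across, 6 mm high; neck 16 mm across; on top a cylindrical knob 28 mm across from 45 to 69 mm height (grip it there); 73 mm tall. Loose; yaw has no meaning. Starts on the orange pad.
- peg_yellow_blue: yellow plastic coat peg with a blue cap on top, about 60 g. Stands upright; origin: centre of its underside, z up its axis. Flange 40 mm across, 6 mm high; neck 16 mm across; on top a cylindrical knob 28 mm across from 45 to 69 mm height (grip it there); 73 mm tall. Loose; yaw has no meaning. Starts on the white pad.
- pad_steel_plain: blue round rubber pad, 56 mm across, 5 mm thick, fixed, on which the silver steel coat peg with a plain silver top stands at the start. Origin: centre of its underside, 18 mm above the bench. The pads stay in a row (64 mm apart, colours in any order) on a fixed birch board 78 x 270 mm; their common y axis runs along the row to the robot's left.
- pad_steel_black: green round rubber pad, 56 mm across, 5 mm thick, fixed, on which the silver steel coat peg with a black cap on top stands at the start. Origin: centre of its underside, 18 mm above the bench. The pads stay in a row (64 mm apart, colours in any order) on a fixed birch board 78 x 270 mm; their common y axis runs along the row to the robot's left.
- pad_yellow_plain: orange round rubber pad, 56 mm across, 5 mm thick, fixed, on which the yellow plastic coat peg, all yellow stands at the start. Origin: centre of its underside, 18 mm above the bench. The pads stay in a row (64 mm apart, colours in any order) on a fixed birch board 78 x 270 mm; their common y axis runs along the row to the robot's left.
- pad_yellow_blue: white round rubber pad, 56 mm across, 5 mm thick, fixed, on which the yellow plastic coat peg with a blue cap on top stands at the start. Origin: centre of its underside, 18 mm above the bench. The pads stay in a row (64 mm apart, colours in any order) on a fixed birch board 78 x 270 mm; their common y axis runs along the row to the robot's left.
- caddy: fixed red plastic caddy, 72 (x) by 284 mm (y), before or behind the pad board. Origin: centre of underside; y: along the row to the robot's left. Compartment centres at y = +96, +32, -32, -96 mm, x = 0; inside 64 (x) by 60 mm (y), floor 4 mm up, walls 30 mm high, 4 thick; ends 36 mm high. Black button (unused, top at 40 mm) on the right (-y) end; handle folded at the +x side, to x = 55, 23 mm high.
- saucer: white ceramic saucer, 130 mm across, 18 mm high, loose, lying near the right edge of the bench; a bystander. Origin: centre of its underside. (A black mallet lies on the left of the work, out of the way.)
Things that resemble listed ones, but are neither listed nor needed, are in the scene too. Leave any pink or purple look-alike of the peg_steel_plain alone.

How it is judged (in metres and radians):
At the end, for the whole second after the job is handed in: Each peg stands upright (0.12 rad) and still on the floor of its own caddy compartment (centre within 18 mm in caddy x, 14 mm in y), in the reverse of the order of the pegs' own pads along y; the saucer is within 15 mm of its starting place (x of peg_steel_plain in the frame of caddy between -0.018 and 0.018 m and z of peg_steel_plain in the frame of caddy between -0.002 and 0.008 m and angle between each of peg_steel_plain, peg_steel_black, peg_yellow_plain, peg_yellow_blue's own z axis and vertical below 0.12 rad and linear speed of each of peg_steel_plain, peg_steel_black, peg_yellow_plain, peg_yellow_blue below 0.02 m/s and angular speed of each of peg_steel_plain, peg_steel_black, peg_yellow_plain, peg_yellow_blue below 0.2 rad/s and (y of peg_steel_plain in the frame of caddy between -0.11 and -0.082 m or y of peg_steel_plain in the frame of caddy between -0.046 and -0.018 m or y of peg_steel_plain in the frame of caddy between 0.018 and 0.046 m or y of peg_steel_plain in the frame of caddy between 0.082 and 0.11 m) and x of peg_steel_black in the frame of caddy between -0.018 and 0.018 m and z of peg_steel_black in the frame of caddy between -0.002 and 0.008 m and (y of peg_steel_black in the frame of caddy between -0.11 and -0.082 m or y of peg_steel_black in the frame of caddy between -0.046 and -0.018 m or y of peg_steel_black in the frame of caddy between 0.018 and 0.046 m or y of peg_steel_black in the frame of caddy between 0.082 and 0.11 m) and x of peg_yellow_plain in the frame of caddy between -0.018 and 0.018 m and z of peg_yellow_plain in the frame of caddy between -0.002 and 0.008 m and (y of peg_yellow_plain in the frame of caddy between -0.11 and -0.082 m or y of peg_yellow_plain in the frame of caddy between -0.046 and -0.018 m or y of peg_yellow_plain in the frame of caddy between 0.018 and 0.046 m or y of peg_yellow_plain in the frame of caddy between 0.082 and 0.11 m) and x of peg_yellow_blue in the frame of caddy between -0.018 and 0.018 m and z of peg_yellow_blue in the frame of caddy between -0.002 and 0.008 m and (y of peg_yellow_blue in the frame of caddy between -0.11 and -0.082 m or y of peg_yellow_blue in the frame of caddy between -0.046 and -0.018 m or y of peg_yellow_blue in the frame of caddy between 0.018 and 0.046 m or y of peg_yellow_blue in the frame of caddy between 0.082 and 0.11 m) and ((y of pad_steel_plain in the frame of pad_steel_black above 0 m and y of peg_steel_plain in the frame of caddy below -0.064 m and y of peg_steel_black in the frame of caddy above -0.064 m) or (y of pad_steel_plain in the frame of pad_steel_black above 0 m and y of peg_steel_plain in the frame of caddy below 0 m and y of peg_steel_black in the frame of caddy above 0 m) or (y of pad_steel_plain in the frame of pad_steel_black above 0 m and y of peg_steel_plain in the frame of caddy below 0.064 m and y of peg_steel_black in the frame of caddy above 0.064 m) or (y of pad_steel_black in the frame of pad_steel_plain above 0 m and y of peg_steel_black in the frame of caddy below -0.064 m and y of peg_steel_plain in the frame of caddy above -0.064 m) or (y of pad_steel_black in the frame of pad_steel_plain above 0 m and y of peg_steel_black in the frame of caddy below 0 m and y of peg_steel_plain in the frame of caddy above 0 m) or (y of pad_steel_black in the frame of pad_steel_plain above 0 m and y of peg_steel_black in the frame of caddy below 0.064 m and y of peg_steel_plain in the frame of caddy above 0.064 m)) and ((y of pad_steel_plain in the frame of pad_yellow_plain above 0 m and y of peg_steel_plain in the frame of caddy below -0.064 m and y of peg_yellow_plain in the frame of caddy above -0.064 m) or (y of pad_steel_plain in the frame of pad_yellow_plain above 0 m and y of peg_steel_plain in the frame of caddy below 0 m and y of peg_yellow_plain in the frame of caddy above 0 m) or (y of pad_steel_plain in the frame of pad_yellow_plain above 0 m and y of peg_steel_plain in the frame of caddy below 0.064 m and y of peg_yellow_plain in the frame of caddy above 0.064 m) or (y of pad_yellow_plain in the frame of pad_steel_plain above 0 m and y of peg_yellow_plain in the frame of caddy below -0.064 m and y of peg_steel_plain in the frame of caddy above -0.064 m) or (y of pad_yellow_plain in the frame of pad_steel_plain above 0 m and y of peg_yellow_plain in the frame of caddy below 0 m and y of peg_steel_plain in the frame of caddy above 0 m) or (y of pad_yellow_plain in the frame of pad_steel_plain above 0 m and y of peg_yellow_plain in the frame of caddy below 0.064 m and y of peg_steel_plain in the frame of caddy above 0.064 m)) and ((y of pad_steel_plain in the frame of pad_yellow_blue above 0 m and y of peg_steel_plain in the frame of caddy below -0.064 m and y of peg_yellow_blue in the frame of caddy above -0.064 m) or (y of pad_steel_plain in the frame of pad_yellow_blue above 0 m and y of peg_steel_plain in the frame of caddy below 0 m and y of peg_yellow_blue in the frame of caddy above 0 m) or (y of pad_steel_plain in the frame of pad_yellow_blue above 0 m and y of peg_steel_plain in the frame of caddy below 0.064 m and y of peg_yellow_blue in the frame of caddy above 0.064 m) or (y of pad_yellow_blue in the frame of pad_steel_plain above 0 m and y of peg_yellow_blue in the frame of caddy below -0.064 m and y of peg_steel_plain in the frame of caddy above -0.064 m) or (y of pad_yellow_blue in the frame of pad_steel_plain above 0 m and y of peg_yellow_blue in the frame of caddy below 0 m and y of peg_steel_plain in the frame of caddy above 0 m) or (y of pad_yellow_blue in the frame of pad_steel_plain above 0 m and y of peg_yellow_blue in the frame of caddy below 0.064 m and y of peg_steel_plain in the frame of caddy above 0.064 m)) and ((y of pad_steel_black in the frame of pad_yellow_plain above 0 m and y of peg_steel_black in the frame of caddy below -0.064 m and y of peg_yellow_plain in the frame of caddy above -0.064 m) or (y of pad_steel_black in the frame of pad_yellow_plain above 0 m and y of peg_steel_black in the frame of caddy below 0 m and y of peg_yellow_plain in the frame of caddy above 0 m) or (y of pad_steel_black in the frame of pad_yellow_plain above 0 m and y of peg_steel_black in the frame of caddy below 0.064 m and y of peg_yellow_plain in the frame of caddy above 0.064 m) or (y of pad_yellow_plain in the frame of pad_steel_black above 0 m and y of peg_yellow_plain in the frame of caddy below -0.064 m and y of peg_steel_black in the frame of caddy above -0.064 m) or (y of pad_yellow_plain in the frame of pad_steel_black above 0 m and y of peg_yellow_plain in the frame of caddy below 0 m and y of peg_steel_black in the frame of caddy above 0 m) or (y of pad_yellow_plain in the frame of pad_steel_black above 0 m and y of peg_yellow_plain in the frame of caddy below 0.064 m and y of peg_steel_black in the frame of caddy above 0.064 m)) and ((y of pad_steel_black in the frame of pad_yellow_blue above 0 m and y of peg_steel_black in the frame of caddy below -0.064 m and y of peg_yellow_blue in the frame of caddy above -0.064 m) or (y of pad_steel_black in the frame of pad_yellow_blue above 0 m and y of peg_steel_black in the frame of caddy below 0 m and y of peg_yellow_blue in the frame of caddy above 0 m) or (y of pad_steel_black in the frame of pad_yellow_blue above 0 m and y of peg_steel_black in the frame of caddy below 0.064 m and y of peg_yellow_blue in the frame of caddy above 0.064 m) or (y of pad_yellow_blue in the frame of pad_steel_black above 0 m and y of peg_yellow_blue in the frame of caddy below -0.064 m and y of peg_steel_black in the frame of caddy above -0.064 m) or (y of pad_yellow_blue in the frame of pad_steel_black above 0 m and y of peg_yellow_blue in the frame of caddy below 0 m and y of peg_steel_black in the frame of caddy above 0 m) or (y of pad_yellow_blue in the frame of pad_steel_black above 0 m and y of peg_yellow_blue in the frame of caddy below 0.064 m and y of peg_steel_black in the frame of caddy above 0.064 m)) and ((y of pad_yellow_plain in the frame of pad_yellow_blue above 0 m and y of peg_yellow_plain in the frame of caddy below -0.064 m and y of peg_yellow_blue in the frame of caddy above -0.064 m) or (y of pad_yellow_plain in the frame of pad_yellow_blue above 0 m and y of peg_yellow_plain in the frame of caddy below 0 m and y of peg_yellow_blue in the frame of caddy above 0 m) or (y of pad_yellow_plain in the frame of pad_yellow_blue above 0 m and y of peg_yellow_plain in the frame of caddy below 0.064 m and y of peg_yellow_blue in the frame of caddy above 0.064 m) or (y of pad_yellow_blue in the frame of pad_yellow_plain above 0 m and y of peg_yellow_blue in the frame of caddy below -0.064 m and y of peg_yellow_plain in the frame of caddy above -0.064 m) or (y of pad_yellow_blue in the frame of pad_yellow_plain above 0 m and y of peg_yellow_blue in the frame of caddy below 0 m and y of peg_yellow_plain in the frame of caddy above 0 m) or (y of pad_yellow_blue in the frame of pad_yellow_plain above 0 m and y of peg_yellow_blue in the frame of caddy below 0.064 m and y of peg_yellow_plain in the frame of caddy above 0.064 m)) and distance of saucer from where it was at the start of the episode below 0.015 m); the robot touches nothing.
It fails at once if the saucer is pushed more than 15 mm from its place or lifted (distance of saucer from where it was at the start of the episode above 0.015 m).
It fails at once if a peg is tipped over (angle between any of peg_steel_plain, peg_steel_black, peg_yellow_plain, peg_yellow_blue's own z axis and vertical above 0.7 rad).
It fails at once if a peg is let fall: out of the fingers and faster than 0.7 m/s (a drop of about 25 mm) ((linear speed of peg_steel_plain above 0.7 m/s and contact force between the fingers and peg_steel_plain below 0.05 N) or (linear speed of peg_steel_black above 0.7 m/s and contact force between the fingers and peg_steel_black below 0.05 N) or (linear speed of peg_yellow_plain above 0.7 m/s and contact force between the fingers and peg_yellow_plain below 0.05 N) or (linear speed of peg_yellow_blue above 0.7 m/s and contact force between the fingers and peg_yellow_blue below 0.05 N)).
It also fails if it takes over 96 s, if anything falls off the work surface, if the arm or the gripper's body presses on something with over 40 N, if the wrist force passes 120 N, or if a joint passes its speed limit or range.

## Working session

There is one attempt and no reset: what is moved stays moved. The work goes in short steps, Python scripts to look and compute and a shell command to move; the robot and the scene stay as the last step left them, time stands still between calls to the robot, and variables do not carry over. Pictures are saved under pics/ and viewed, at most 14 in all, crops included, and the job is handed in when it is done.

```bash
ls; mkdir -p pics; python3 - <<'E'
from cell import ctrl
import cv2
s=ctrl.read_state();print(s)
for n in("scene","top"):
    im=ctrl.get_image(n);cv2.imwrite(f"pics/{n}0.png",im["pixels"][:,:,::-1]);print(n,{k:v for k,v in im.items() if k!="pixels"})
im=ctrl.get_image("wrist");print({k:v for k,v in im.items() if k!="pixels"})
E
```

```text
pics
{'clock': 0.0, 'qpos': array([ 1.17421439,  0.62933708,  0.03842789,  1.51837639, -0.02697828,
        0.9962876 , -0.02001798]), 'qd': array([ 6.73740093e-05, -1.31421242e-03,  7.88284284e-04, -1.01292623e-03,
        4.60292310e-04,  4.88524678e-04,  6.47800811e-04]), 'tau': array([-5.64154307e-04, -5.63392532e+01,  1.22614145e+00, -1.93446708e+01,
        1.10221416e-02,  1.05911450e-02, -3.52813356e-05]), 'eef_pos': array([ 210.93465215, -614.16116691,  230.39201155]), 'tool_rot': array([-3.13970221e+00,  3.46123392e-05,  3.30786990e-01]), 'force': array([ 0.04029405,  0.49567891, -0.55263336]), 'torque': array([-0.02149791, -0.04060713,  0.06137385]), 'gripper_force': 0.0, 'width': 85.21550134952729}
scene {'fx': 537.0288868819092, 'fy': 537.0288868819092, 'cx': 318.0594642085573, 'cy': 247.50767135529227, 'pose': array([[-7.87835435e-01, -4.77646643e-01,  3.88804593e-01,
         1.00964200e+03],
       [ 6.15620249e-01, -5.92201176e-01,  5.19912951e-01,
         4.94316486e+02],
       [-1.80841386e-02,  6.48961826e-01,  7.60606016e-01,
         8.35753580e+02],
       [ 
[... 293 characters left out ...]
077e-01,  1.41736323e-03,  1.11280107e-02,
        -6.01394278e+01],
       [ 1.12178877e-02,  1.24291195e-01,  9.92182371e-01,
         1.08516945e+03],
       [ 0.00000000e+00,  0.00000000e+00,  0.00000000e+00,
         1.00000000e+00]])}
{'fx': 351.85803013739786, 'fy': 351.85803013739786, 'cx': 322.37415993656265, 'cy': 240.1355571409026, 'T_tool_cam': array([[ 5.48209090e-04,  9.52327905e-01,  3.05075827e-01,
         7.73933220e+01],
       [ 9.99999816e-01, -6.01667238e-04,  8.12109966e-05,
        -2.30052892e-01],
       [ 2.60893628e-04,  3.05075726e-01, -9.52328060e-01,
        -1.41885679e+02],
       [ 0.00000000e+00,  0.00000000e+00,  0.00000000e+00,
         1.00000000e+00]])}
```

View pics/top0.png

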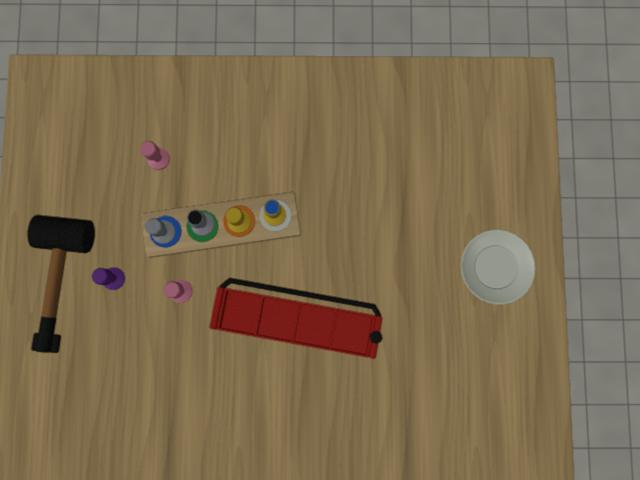

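View pics/scene0.png

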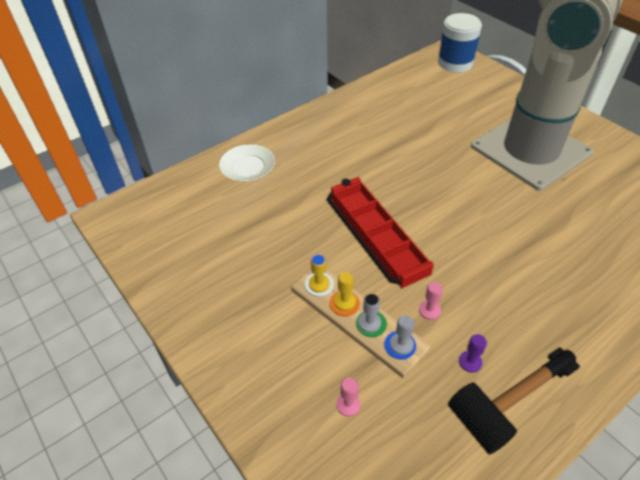

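Top view: the wanted pegs stand on the board on the blue (165,232), green (202,226), orange (239,221) and white (275,214) pads. The caddy runs from (215,308) to (378,335) with its button at (376,337). Possible confusions for peg_steel_plain (knob 153,227) are pink at (155,155), pink at (178,291) and purple at (108,278). I choose the silver plain one on the blue pad and will check it in a crop.

```bash
cat > h.py <<'E'
from cell import ctrl
import cv2, numpy as np
from scipy.spatial.transform import Rotation as R
def grab(n):
    s=ctrl.read_state(); im=ctrl.get_image(n)
    if n=="wrist":
        T=np.eye(4);T[:3,:3]=R.from_euler('xyz',s["tool_rot"]).as_matrix();T[:3,3]=s["eef_pos"]
        im["pose"]=T@im["T_tool_cam"]
    return im
def ray(im,uv,z):
    P=im["pose"];d=P[:3,:3]@np.array([(uv[0]-im["cx"])/im["fx"],-(uv[1]-im["cy"])/im["fy"],-1])
    return P[:3,3]+d*(z-P[2,3])/d[2]
def proj(im,p):
    P=im["pose"];c=P[:3,:3].T@(np.array(p)-P[:3,3]);return np.array([im["cx"]-im["fx"]*c[0]/c[2],im["cy"]+im["fy"]*c[1]/c[2]])
HSV=dict(blue=((100,150,60),(125,255,255)),green=((60,120,40),(90,255,255)),orange=((10,190,120),(19,255,255)),white=((0,0,190),(179,40,255)),red=((0,180,60),(6,255,255)))
def biggest(im,c,near=None,r=60):
    h=cv2.cvtColor(im["pixels"],cv2.COLOR_RGB2HSV);m=cv2.inRange(h,*HSV[c])
    if near is not None:
        k=np.zeros_like(m);cv2.circle(k,tuple(int(v) for v in near),r,255,-1);m&=k
    cs,_=cv2.findContours(m,cv2.RETR_EXTERNAL,cv2.CHAIN_APPROX_NONE)
    return max(cs,key=cv2.contourArea)
E
python3 - <<'E'
from h import *
near={"top":dict(blue=(165,232),green=(202,226),orange=(239,221),white=(275,214)),"scene":dict(blue=(400,345),green=(372,323),orange=(345,302),white=(319,284))}
for n in("top","scene"):
    im=grab(n)
    for c,p in near[n].items():
        k=biggest(im,c,p,22); pts=np.array([ray(im,q[0],23)[:2] for q in k],np.float32)
        (x,y),r=cv2.minEnclosingCircle(pts);print(n,c,round(x),round(y),"dia",round(2*r))
    k=biggest(im,"red");pts=np.array([ray(im,q[0],33)[:2] for q in k],np.float32)
    print("caddy",cv2.minAreaRect(pts),cv2.boundingRect(k))
    if n=="top":
        cv2.imwrite("pics/crop.png",cv2.resize(im["pixels"][120:370,80:400,::-1],None,fx=2.4,fy=2.4,interpolation=cv2.INTER_CUBIC))
        print("button",ray(im,(376,337),40))
        for q in((155,228),(196,217),(234,215),(271,207)):print("knobtop",ray(im,q,96).round())
E
```

```text
top blue 619 197 dia 53
top green 629 134 dia 53
top orange 638 70 dia 53Traceback (most recent call last):
  File "<stdin>", line 6, in <module>
  File "h.py", line 21, in biggest
    return max(cs,key=cv2.contourArea)
ValueError: max() iterable argument is empty
```

```bash
sed -i 's/white=((0,0,190),(179,40,255))/white=((0,0,140),(179,35,255))/' h.py
python3 - <<'E'
from h import *
near={"top":dict(blue=(165,232),green=(202,226),orange=(239,221),white=(275,214)),"scene":dict(blue=(400,345),green=(372,323),orange=(345,302),white=(319,284))}
for n in("top","scene"):
    im=grab(n)
    for c,p in near[n].items():
      try:
        k=biggest(im,c,p,22); pts=np.array([ray(im,q[0],23)[:2] for q in k],np.float32)
        (x,y),r=cv2.minEnclosingCircle(pts);print(n,c,round(x),round(y),"dia",round(2*r))
      except ValueError: print(n,c,"none")
    k=biggest(im,"red");pts=np.array([ray(im,q[0],33)[:2] for q in k],np.float32)
    print("caddy",cv2.minAreaRect(pts),cv2.boundingRect(k))
    if n=="top":
        cv2.imwrite("pics/crop.png",cv2.resize(im["pixels"][120:370,80:400,::-1],None,fx=2.4,fy=2.4,interpolation=cv2.INTER_CUBIC))
        print("button",ray(im,(376,337),40))
        for q in((155,228),(196,217),(234,215),(271,207)):print("knobtop",ray(im,q,96).round())
E
```

```text
top blue 619 197 dia 53
top green 629 134 dia 53
top orange 638 71 dia 53
top white 647 8 dia 54
caddy ((464.1764831542969, -29.3985595703125), (282.3561096191406, 70.85247039794922), 79.70050811767578) (210, 287, 172, 71)
button [ 439.47551959 -163.70725977   40.        ]
knobtop [615. 196.  96.]
knobtop [633. 130.  96.]
knobtop [636.  69.  96.]
knobtop [649.  10.  96.]
scene blue 621 199 dia 51
scene green 629 138 dia 51
scene orange 639 74 dia 52
scene white 648 11 dia 55
caddy ((473.7545166015625, -21.260009765625), (297.3732604980469, 85.42955017089844), 80.05108642578125) (332, 178, 101, 109)
```

View pics/crop.png

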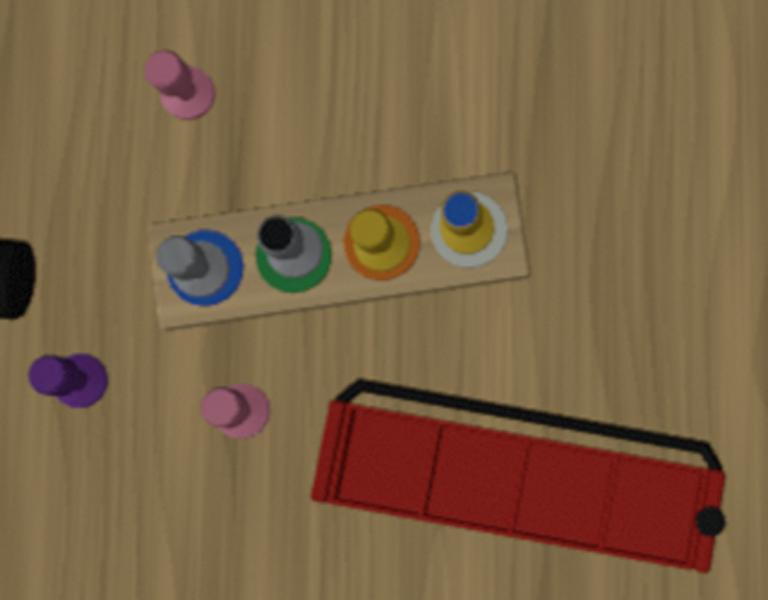

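The crop shows the plain silver peg (180,255) on blue, then black cap, all-yellow and blue-cap, left to right, so the choice is confirmed. Pad spacing measures 64 and the caddy 282x71, and both match the given sizes. First I turn the tool so that it closes along world x.

```bash
python3 -m handwheel '[[[0,0,-7.1],[0,0,0],0],[[0,0,-7.1],[0,0,0],0],[[0,0,-7.1],[0,0,0],0],[[0,0,-7.1],[0,0,0],0],[[0,0,-7.1],[0,0,0],0]]'
python3 -m handwheel '[[[0,0,-7.1],[0,0,0],0],[[0,0,-7.1],[0,0,0],0],[[0,0,-7.1],[0,0,0],0],[[0,0,-7.1],[0,0,0],0],[[0,0,-7.1],[0,0,0],0]]'
python3 -m handwheel '[[[0,0,0],[0.015,0.008,0],0],[[0,0,0],[0.03,0.015,0],0],[[0,0,0],[0.03,0.015,0],0],[[0,0,0],[0.03,0.015,0],0],[[0,0,0],[0.03,0.015,0],0]]'
```

```text
clock: 0.72
eef_pos: [211.1, -614.7, 231.3]
tool_rot: [-3.141, 0.0, 0.956]
force: [-0.1, 0.0, -0.2]
width: 85.4
gripper_force: 0.0
clock: 1.13
eef_pos: [211.0, -614.7, 231.2]
tool_rot: [-3.141, -0.0, 1.576]
force: [1.1, -0.0, -0.6]
width: 85.3
gripper_force: 0.0
clock: 1.55
eef_pos: [279.5, -478.5, 231.3]
tool_rot: [3.141, -0.0, 1.569]
force: [0.9, 0.0, 0.5]
width: 85.8
gripper_force: 0.0
```

```bash
for i in 1; do :; done
python3 -m handwheel '[[[0,0,0],[0.034,0.017,0],0],[[0,0,0],[0.034,0.017,0],0],[[0,0,0],[0.034,0.017,0],0],[[0,0,0],[0.034,0.017,0],0],[[0,0,0],[0.034,0.017,0],0]]' | sed -n 1,3p
python3 -m handwheel '[[[0,0,0],[0.034,0.017,0],0],[[0,0,0],[0.034,0.017,0],0],[[0,0,0],[0.034,0.017,0],0],[[0,0,0],[0.034,0.017,0],0],[[0,0,0],[0.034,0.017,0],0]]' | sed -n 1,3p
python3 -m handwheel '[[[0,0,0],[0.034,0.017,0],0],[[0,0,0],[0.034,0.017,0],0],[[0,0,0],[0.034,0.017,0],0],[[0,0,0],[0.034,0.017,0],0],[[0,0,0],[0.034,0.017,0],0]]' | sed -n 1,3p
python3 -m handwheel '[[[0,0,0],[0.034,0.017,0],0],[[0,0,0],[0.034,0.017,0],0],[[0,0,0],[0.034,0.017,0],0],[[0,0,0],[0.02,0.01,0],0],[[0,0,0],[0,0,0],0]]' | sed -n 1,3p
python3 - <<'E'
from h import *
print(ctrl.read_state()["qpos"].round(2))
im=grab("wrist");cv2.imwrite("pics/w1.png",im["pixels"][:,:,::-1])
for p in((619,197),(630,134),(638,71)):print(proj(im,(*p,96)).round(),proj(im,(*p,23)).round())
E
```

```text
clock: 1.97
eef_pos: [364.8, -308.4, 231.5]
tool_rot: [3.141, 0.0, 1.569]
clock: 2.38
eef_pos: [450.1, -138.4, 231.6]
tool_rot: [3.141, 0.0, 1.57]
clock: 2.8
eef_pos: [535.3, 31.6, 231.5]
tool_rot: [3.141, 0.0, 1.57]
clock: 3.22
eef_pos: [596.9, 159.3, 231.3]
tool_rot: [3.14, -0.005, 1.577]
[-0.08  0.6  -0.37  1.61  0.24  0.98 -0.52]
[351. 183.] [345. 172.]
[362. 258.] [354. 233.]
[368. 324.] [360. 289.]
```

View pics/w1.png

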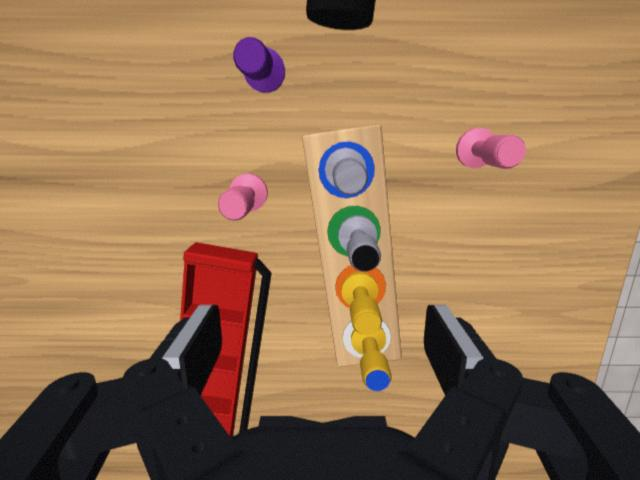

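The wrist view shows the plain silver knob at (349,176) on blue, the black cap at (365,257), all-yellow at (366,318) and the blue cap at (377,380). All are within about 7 px of where my estimates predict. The look-alikes are to the sides: pinks at (240,200) and (500,150), purple at (258,60). Next I measure them on the knob plane.

```bash
python3 - <<'E'
from h import *
im=grab("wrist");s=ctrl.read_state();print(s["eef_pos"].round(1),s["tool_rot"].round(4))
print([ray(im,q,96).round(1)[:2] for q in((349,176),(365,257),(377,380))], ray(im,(347,169),23).round(1))
k=biggest(im,"blue",(347,170),40);pts=np.array([ray(im,q[0],23)[:2] for q in k],np.float32);print(cv2.minEnclosingCircle(pts))
k=biggest(im,"green",(354,232),40);pts=np.array([ray(im,q[0],23)[:2] for q in k],np.float32);print(cv2.minEnclosingCircle(pts))
E
```

```text
[595.5 152.6 230.9] [-3.1409e+00  3.0000e-04  1.5718e+00]
[array([615.8, 197.9]), array([631.1, 130.5]), array([647.5,   6.6])] [619.2 195.3  23. ]
((619.6590576171875, 198.93788146972656), 27.026657104492188)
((628.90185546875, 136.26231384277344), 26.952177047729492)
```

```bash

python3 -m handwheel '[[[0,0,0],[0.023,0.011,0],0],[[0,0,0],[0.0225,0.0115,0],0],[[0,0,0],[0,0,0.02],0],[[0,0,0],[0,0,0.04],0],[[0,0,0],[0,0,0.03],0]]' | sed -n 1,4p
python3 -m handwheel '[[[0,0,0],[0,0,0.025],0],[[0,0,0],[0,0,0.025],0],[[0,0,0],[0,0,0.02],0],[[0,0,0],[0,0,0.013],0],[[0,0,0],[0,0,0],0]]' | sed -n 1,4p
python3 -m handwheel '[[[0,0,0],[0,0,0],1],[[0,0,0],[0,0,0],1],[[0,0,0],[0,0,0],1],[[0,0,0],[0,0,0],1],[[0,0,0],[0,0,0],1]]'
python3 -m handwheel '[[[0,0,0],[0,0,0],1],[[0,0,0],[0,0,0],1],[[0,0,0],[0,0,0],1],[[0,0,0],[0,0,0],1],[[0,0,0],[0,0,0],1]]'
```

```text
clock: 3.73
eef_pos: [618.2, 195.2, 140.2]
tool_rot: [3.141, 0.001, 1.568]
force: [-0.2, -0.3, -1.5]
clock: 4.15
eef_pos: [616.3, 194.5, 55.5]
tool_rot: [-3.136, 0.003, 1.568]
force: [0.1, -0.7, 0.0]
clock: 4.57
eef_pos: [619.2, 197.6, 59.7]
tool_rot: [3.139, -0.001, 1.57]
force: [-1.4, -0.8, 8.9]
width: 26.5
gripper_force: 58.5
clock: 4.98
eef_pos: [619.3, 197.6, 59.7]
tool_rot: [3.139, -0.0, 1.57]
force: [-0.6, -0.8, 6.0]
width: 26.1
gripper_force: 58.8
```

Gripped, width about 28. Lifting.

```bash

python3 -m handwheel '[[[0,0,0],[0,0,-0.01],1],[[0,0,0],[0,0,-0.025],1],[[0,0,0],[0,0,-0.03],1],[[0,0,0],[0,0,-0.03],1],[[0,0,0],[0,0,-0.015],1]]'
python3 -m handwheel '[[[0,0,0],[-0.014,-0.007,0],1],[[0,0,0],[-0.027,-0.014,0],1],[[0,0,0],[-0.027,-0.014,0],1],[[0,0,0],[-0.027,-0.014,0],1],[[0,0,0],[-0.027,-0.014,0],1]]'
python3 -m handwheel '[[[0,0,0],[-0.027,-0.014,0],1],[[0,0,0],[-0.027,-0.014,0],1],[[0,0,0],[-0.027,-0.014,0],1],[[0,0,0],[-0.027,-0.014,0],1],[[0,0,0],[-0.027,-0.014,0],1]]'
python3 -m handwheel '[[[0,0,0],[-0.027,-0.014,0],1],[[0,0,0],[-0.027,-0.014,0],1],[[0,0,0],[-0.011,-0.01,0],1],[[0,0,0],[0,0,0],1],[[0,0,0],[0,0,0],1]]'
python3 - <<'E'
from h import *
ctrl.get_image("top");s=ctrl.read_state();print(s["eef_pos"].round(1),s["tool_rot"].round(4))
im=grab("wrist");cv2.imwrite("pics/w2.png",im["pixels"][:,:,::-1])
a=np.radians(-10.2);c,n=np.cos(a),np.sin(a)
for y in(142,134,110,64,0,-64):
  for x in(-36,36):
    p=(464+c*x-n*y,-29+n*x+c*y);print(y,x,proj(im,(*p,36 if y>130 else 30)).round())
E
```

```text
clock: 5.4
eef_pos: [619.4, 198.2, 172.2]
tool_rot: [3.138, -0.002, 1.57]
force: [1.0, 0.3, -1.7]
width: 26.3
gripper_force: 59.5
clock: 5.82
eef_pos: [553.9, 74.2, 168.5]
tool_rot: [-3.141, 0.0, 1.571]
force: [0.6, -0.1, -3.0]
width: 26.1
gripper_force: 59.5
clock: 6.23
eef_pos: [483.9, -60.7, 168.6]
tool_rot: [-3.141, 0.0, 1.57]
force: [0.2, 0.2, -2.6]
width: 26.1
gripper_force: 59.5
clock: 6.65
eef_pos: [446.5, -125.0, 168.6]
tool_rot: [-3.142, 0.0, 1.568]
force: [1.0, 0.8, -2.4]
width: 26.5
gripper_force: 59.5
[ 447.5 -124.   168.7] [ 3.1405e+00 -4.0000e-04  1.5699e+00]
142 -36 [ 334. -157.]
142 36 [ 449. -130.]
134 -36 [ 331. -140.]
134 36 [ 445. -114.]
110 -36 [324. -86.]
110 36 [432. -62.]
64 -36 [312.  -5.]
64 36 [414.  17.]
0 -36 [298.  95.]
0 36 [392. 113.]
-64 -36 [285. 180.]
-64 36 [374. 196.]
```

View pics/w2.png

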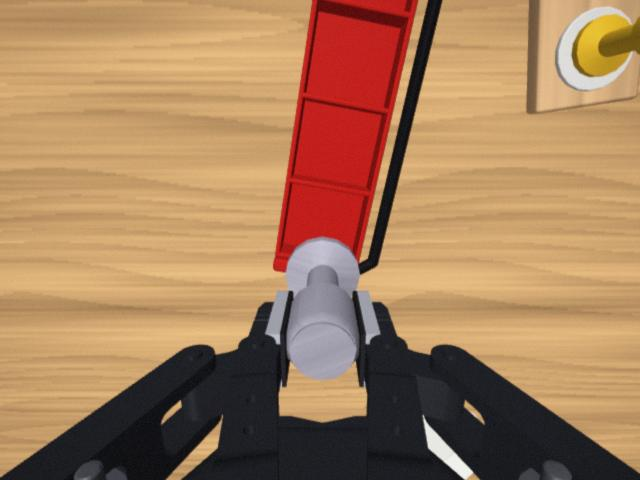

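The wrist view shows the peg held upright, flange centre (322,268). The caddy dividers, at (290,178)-(374,193) and (305,95)-(388,113), lie within about 5 px of the prediction, so I lower it.

```bash

python3 -m handwheel '[[[0,0,0],[0,0,0.015],1],[[0,0,0],[0,0,0.025],1],[[0,0,0],[0,0,0.025],1],[[0,0,0],[0,0,0.025],1],[[0,0,0],[0,0,0.015],1]]'
python3 -m handwheel '[[[0,0,0],[0,0,0.01],1],[[0,0,0],[0,0,0.006],1],[[0,0,0],[0,0,0],1],[[0,0,0],[0,0,0],1],[[0,0,0],[0,0,0],1]]'
```

```text
clock: 7.17
eef_pos: [447.3, -122.7, 61.4]
tool_rot: [-3.141, -0.001, 1.573]
force: [-0.5, 0.4, -2.9]
width: 26.1
gripper_force: 59.4
clock: 7.58
eef_pos: [447.9, -124.1, 47.9]
tool_rot: [3.14, 0.0, 1.571]
force: [-0.9, -0.1, -3.1]
width: 26.6
gripper_force: 59.4
```

```bash

python3 -m handwheel '[[[0,0,0],[0,0,0.003],1],[[0,0,0],[0,0,0.002],1],[[0,0,0],[0,0,0],1],[[0,0,0],[0,0,0],1]]'|sed -n '2p;4p'
python3 -m handwheel '[[[0,0,0],[0,0,0.0015],1],[[0,0,0],[0,0,0],1],[[0,0,0],[0,0,0],1]]'|sed -n '2p;4p'
python3 -m handwheel '[[[0,0,0],[0,0,0.001],1],[[0,0,0],[0,0,0],1],[[0,0,0],[0,0,0],1]]'|sed -n '2p;4p'
```

```text
eef_pos: [447.1, -124.6, 42.4]
force: [0.1, -0.5, -3.1]
eef_pos: [447.0, -124.4, 40.8]
force: [-0.2, 0.4, -2.8]
eef_pos: [447.1, -124.5, 40.7]
force: [-2.5, 0.2, 7.9]
```

```bash

python3 -m handwheel '[[[0,0,0],[0,0,0],0],[[0,0,0],[0,0,0],0],[[0,0,0],[0,0,0],0],[[0,0,0],[0,0,0],0],[[0,0,0],[0,0,0],0]]'
python3 -m handwheel '[[[0,0,0],[0,0,-0.01],0],[[0,0,0],[0,0,-0.025],0],[[0,0,0],[0,0,-0.03],0],[[0,0,0],[0,0,-0.03],0],[[0,0,0],[0,0,-0.025],0]]'|sed -n 2p
python3 -m handwheel '[[[0,0,0],[0.013,0.009,0],0],[[0,0,0],[0.026,0.018,0],0],[[0,0,0],[0.026,0.018,0],0],[[0,0,0],[0.026,0.018,0],0],[[0,0,0],[0.026,0.018,0],0]]'|sed -n 2p
python3 -m handwheel '[[[0,0,0],[0.026,0.018,0],0],[[0,0,0],[0.026,0.018,0],0],[[0,0,0],[0.026,0.018,0],0],[[0,0,0],[0.026,0.018,0],0],[[0,0,0],[0.026,0.018,0],0]]'|sed -n 2p
python3 -m handwheel '[[[0,0,0],[0.012,0.012,0],0],[[0,0,0],[0,0,0],0],[[0,0,0],[0,0,0],0]]'
python3 - <<'E'
from h import *
im=grab("top");s=ctrl.read_state();print(s["eef_pos"].round(1))
sc=grab("scene");cv2.imwrite("pics/s2.png",np.hstack([im["pixels"][180:420,130:430],sc["pixels"][150:390,250:550]])[:,:,::-1])
E
```

```text
clock: 8.83
eef_pos: [447.1, -124.5, 39.8]
tool_rot: [-3.142, -0.0, 1.57]
force: [0.3, -0.2, 0.4]
width: 84.3
gripper_force: 0.0
eef_pos: [447.1, -124.3, 161.5]
eef_pos: [528.7, -6.5, 159.9]
eef_pos: [618.7, 123.7, 159.5]
clock: 10.33
eef_pos: [630.0, 135.3, 159.1]
tool_rot: [-3.141, 0.0, 1.572]
force: [0.5, -0.7, -0.6]
width: 85.4
gripper_force: 0.0
[629.6 133.7 159.2]
```

View pics/s2.png

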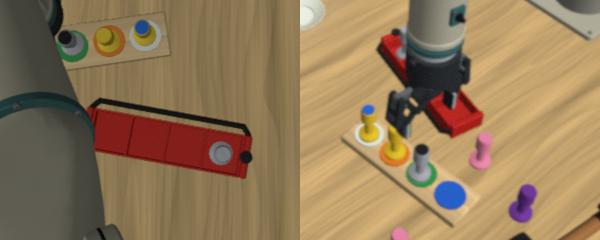

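The plain silver peg stands upright in the compartment beside the button, at (220,153) in the left half. The black-cap peg is next; descend and grip.

```bash

python3 -m handwheel '[[[0,0,0],[0,0,0.02],0],[[0,0,0],[0,0,0.03],0],[[0,0,0],[0,0,0.025],0],[[0,0,0],[0,0,0.015],0],[[0,0,0],[0,0,0.01],0]]' | sed -n 2,4p
python3 -m handwheel '[[[0,0,0],[0,0,0],0],[[0,0,0],[0,0,0],1],[[0,0,0],[0,0,0],1],[[0,0,0],[0,0,0],1],[[0,0,0],[0,0,0],1]]' | sed -n 2,4p
python3 -m handwheel '[[[0,0,0],[0,0,0],1],[[0,0,0],[0,0,0],1],[[0,0,0],[0,0,0],1],[[0,0,0],[0,0,0],1]]'
```

```text
eef_pos: [628.5, 132.1, 57.8]
tool_rot: [-3.138, 0.002, 1.568]
force: [0.5, 0.1, -0.7]
eef_pos: [631.1, 134.5, 61.1]
tool_rot: [3.139, -0.0, 1.57]
force: [0.1, -0.6, 1.0]
clock: 11.6
eef_pos: [631.0, 134.5, 60.9]
tool_rot: [3.14, -0.0, 1.57]
force: [0.1, -0.5, 6.5]
width: 26.4
gripper_force: 58.7
```

```bash

python3 -m handwheel '[[[0,0,0],[0,0,-0.01],1],[[0,0,0],[0,0,-0.025],1],[[0,0,0],[0,0,-0.03],1],[[0,0,0],[0,0,-0.03],1],[[0,0,0],[0,0,-0.015],1]]'| sed -n '2p;4,6p'
python3 -m handwheel '[[[0,0,0],[-0.01,-0.009,0],1],[[0,0,0],[-0.0195,-0.017,0],1],[[0,0,0],[-0.0195,-0.017,0],1],[[0,0,0],[-0.0195,-0.017,0],1],[[0,0,0],[-0.0195,-0.017,0],1]]'| sed -n '2p;4,6p'
python3 -m handwheel '[[[0,0,0],[-0.0195,-0.017,0],1],[[0,0,0],[-0.0195,-0.017,0],1],[[0,0,0],[-0.0195,-0.017,0],1],[[0,0,0],[-0.0195,-0.017,0],1],[[0,0,0],[-0.0195,-0.017,0],1]]'| sed -n '2p;4,6p'
python3 -m handwheel '[[[0,0,0],[-0.0095,-0.0105,0],1],[[0,0,0],[0,0,0],1],[[0,0,0],[0,0,0],1],[[0,0,0],[0,0,0],1]]'| sed -n '2p;4,6p'
python3 -m handwheel '[[[0,0,0],[0,0,0.015],1],[[0,0,0],[0,0,0.025],1],[[0,0,0],[0,0,0.025],1],[[0,0,0],[0,0,0.025],1],[[0,0,0],[0,0,0.015],1]]'| sed -n '2p;4,6p'
python3 -m handwheel '[[[0,0,0],[0,0,0.01],1],[[0,0,0],[0,0,0.006],1],[[0,0,0],[0,0,0],1],[[0,0,0],[0,0,0],1],[[0,0,0],[0,0,0],1]]'| sed -n '2p;4,6p'
```

```text
eef_pos: [631.4, 135.0, 173.5]
force: [0.3, 0.4, -2.5]
width: 26.4
gripper_force: 59.4
eef_pos: [551.6, 45.5, 169.8]
force: [-1.2, 0.0, -1.3]
width: 26.1
gripper_force: 59.4
eef_pos: [466.7, -51.8, 170.0]
force: [-0.5, -0.3, -2.3]
width: 26.6
gripper_force: 59.4
eef_pos: [459.0, -59.3, 170.2]
force: [-0.4, 0.6, -2.1]
width: 26.5
gripper_force: 59.4
eef_pos: [458.1, -58.8, 62.8]
force: [-0.0, 0.4, -2.1]
width: 26.4
gripper_force: 59.3
eef_pos: [458.5, -60.0, 49.4]
force: [-0.5, -0.8, -1.7]
width: 26.8
gripper_force: 59.3
```

Now down to contact, expected at about 42.

```bash

python3 -m handwheel '[[[0,0,0],[0,0,0.003],1],[[0,0,0],[0,0,0.002],1],[[0,0,0],[0,0,0.001],1],[[0,0,0],[0,0,0],1],[[0,0,0],[0,0,0],1]]'|sed -n '2p;4p'
python3 -m handwheel '[[[0,0,0],[0,0,0.001],1],[[0,0,0],[0,0,0],1],[[0,0,0],[0,0,0],1]]'|sed -n '2p;4p'
```

```text
eef_pos: [457.6, -60.6, 42.9]
force: [-0.2, 0.3, -1.3]
eef_pos: [457.8, -60.5, 41.9]
force: [1.0, -0.3, -0.8]
```

```bash

python3 -m handwheel '[[[0,0,0],[0,0,0.001],1],[[0,0,0],[0,0,0],1],[[0,0,0],[0,0,0],1]]'|sed -n '2p;4p'
python3 -m handwheel '[[[0,0,0],[0,0,0],0],[[0,0,0],[0,0,0],0],[[0,0,0],[0,0,0],0],[[0,0,0],[0,0,0],0],[[0,0,0],[0,0,0],0]]'|sed -n '2p;4,6p'
python3 -m handwheel '[[[0,0,0],[0,0,-0.01],0],[[0,0,0],[0,0,-0.025],0],[[0,0,0],[0,0,-0.03],0],[[0,0,0],[0,0,-0.03],0],[[0,0,0],[0,0,-0.025],0]]'|sed -n 2p
python3 -m handwheel '[[[0,0,0],[0.009,0.011,0],0],[[0,0,0],[0.0165,0.0225,0],0],[[0,0,0],[0.0165,0.0225,0],0],[[0,0,0],[0.0165,0.0225,0],0],[[0,0,0],[0.0165,0.0225,0],0]]'|sed -n 2p
python3 -m handwheel '[[[0,0,0],[0.0165,0.0225,0],0],[[0,0,0],[0.0165,0.0225,0],0],[[0,0,0],[0.0165,0.0225,0],0],[[0,0,0],[0.008,0.0115,0],0],[[0,0,0],[0,0,0],0]]'|sed -n 2p
python3 - <<'E'
from h import *
ctrl.get_image("top");im=grab("wrist");s=ctrl.read_state();print(s["eef_pos"].round(1))
cv2.imwrite("pics/w3.png",im["pixels"][:,:,::-1])
for p in((638,72),(647,9)):print(proj(im,(*p,96)).round(),proj(im,(*p,23)).round())
E
```

```text
eef_pos: [458.0, -60.5, 41.7]
force: [-0.6, 0.3, 9.9]
eef_pos: [457.6, -60.4, 40.7]
force: [0.2, -0.9, 0.5]
width: 83.9
gripper_force: 0.0
eef_pos: [457.6, -60.3, 162.4]
eef_pos: [559.6, 15.5, 160.1]
eef_pos: [639.9, 75.8, 159.6]
[636.9  72.2 159.4]
[324. 262.] [323. 230.]
[337. 348.] [334. 299.]
```

View pics/w3.png

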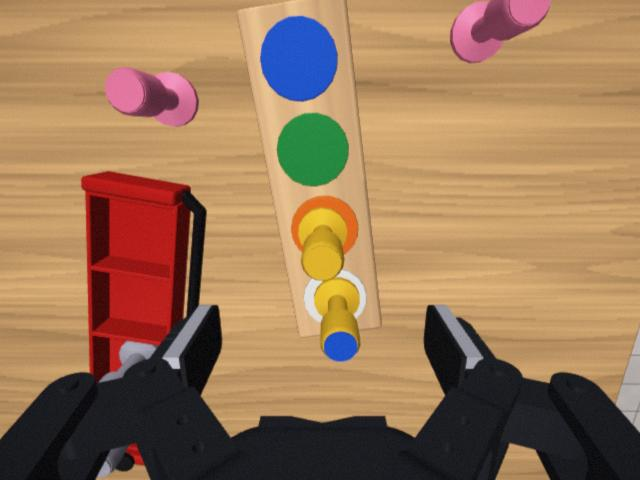

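The all-yellow knob is at (322,262), predicted (324,262). The blue cap is at (341,345), predicted (337,348), so its peg stands at about (649,10). The blue and green pads are empty. Take the yellow peg to the +32 compartment.

```bash

python3 -m handwheel '[[[0,0,0],[0,0,0.02],0],[[0,0,0],[0,0,0.03],0],[[0,0,0],[0,0,0.025],0],[[0,0,0],[0,0,0.015],0],[[0,0,0],[0,0,0.01],0]]' | sed -n 2,4p
python3 -m handwheel '[[[0,0,0],[0,0,0],0],[[0,0,0],[0,0,0],1],[[0,0,0],[0,0,0],1],[[0,0,0],[0,0,0],1],[[0,0,0],[0,0,0],1]]' | sed -n 2,4p
python3 -m handwheel '[[[0,0,0],[0,0,0],1],[[0,0,0],[0,0,0],1],[[0,0,0],[0,0,0],1],[[0,0,0],[0,0,0],1]]'
python3 -m handwheel '[[[0,0,0],[0,0,-0.01],1],[[0,0,0],[0,0,-0.025],1],[[0,0,0],[0,0,-0.03],1],[[0,0,0],[0,0,-0.03],1],[[0,0,0],[0,0,-0.015],1]]'| sed -n '2p;4,6p'
```

```text
eef_pos: [635.2, 70.0, 58.4]
tool_rot: [-3.137, 0.002, 1.569]
force: [-0.5, 0.9, 1.0]
eef_pos: [638.5, 71.9, 62.1]
tool_rot: [3.139, -0.0, 1.57]
force: [-0.1, -0.3, -0.2]
clock: 17.87
eef_pos: [638.3, 72.0, 62.0]
tool_rot: [3.14, -0.0, 1.57]
force: [-2.0, -1.2, 6.3]
width: 26.3
gripper_force: 58.8
eef_pos: [639.4, 72.5, 175.1]
force: [1.2, -0.2, 0.1]
width: 26.2
gripper_force: 59.1
```

```bash

python3 -m handwheel '[[[0,0,0],[-0.004,-0.009,0],1],[[0,0,0],[-0.0077,-0.0187,0],1],[[0,0,0],[-0.0077,-0.0187,0],1],[[0,0,0],[-0.0077,-0.0187,0],1],[[0,0,0],[-0.0077,-0.0187,0],1]]'| sed -n '2p;4,6p'
python3 -m handwheel '[[[0,0,0],[-0.0077,-0.0187,0],1],[[0,0,0],[-0.0077,-0.0187,0],1],[[0,0,0],[-0.0077,-0.0187,0],1],[[0,0,0],[-0.0077,-0.0187,0],1],[[0,0,0],[-0.004,-0.0098,0],1]]'| sed -n '2p;4,6p'
python3 -m handwheel '[[[0,0,0],[0,0,0],1],[[0,0,0],[0,0,0],1],[[0,0,0],[0,0,0],1],[[0,0,0],[0,0,0],1]]'| sed -n '2p;4,6p'
python3 -m handwheel '[[[0,0,0],[0,0,0.015],1],[[0,0,0],[0,0,0.025],1],[[0,0,0],[0,0,0.025],1],[[0,0,0],[0,0,0.025],1],[[0,0,0],[0,0,0.015],1]]'| sed -n '2p;4,6p'
python3 -m handwheel '[[[0,0,0],[0,0,0.01],1],[[0,0,0],[0,0,0.006],1],[[0,0,0],[0,0,0],1],[[0,0,0],[0,0,0],1],[[0,0,0],[0,0,0],1]]'| sed -n '2p;4,6p'
python3 -m handwheel '[[[0,0,0],[0,0,0.003],1],[[0,0,0],[0,0,0.002],1],[[0,0,0],[0,0,0.001],1],[[0,0,0],[0,0,0],1],[[0,0,0],[0,0,0],1]]'|sed -n '2p;4p'
```

```text
eef_pos: [552.9, 36.8, 171.3]
force: [0.0, -0.8, -0.4]
width: 26.6
gripper_force: 59.1
eef_pos: [466.7, 1.2, 171.2]
force: [-0.1, 0.1, -0.2]
width: 26.5
gripper_force: 59.1
eef_pos: [470.8, 3.2, 171.0]
force: [-0.0, -0.6, -0.4]
width: 26.7
gripper_force: 59.1
eef_pos: [469.3, 3.0, 63.6]
force: [0.1, -0.2, -1.4]
width: 26.3
gripper_force: 59.1
eef_pos: [470.1, 2.7, 50.4]
force: [0.1, 0.2, -0.7]
width: 26.5
gripper_force: 59.1
eef_pos: [469.3, 2.4, 43.9]
force: [-0.7, 0.3, -0.6]
```

```bash

python3 -m handwheel '[[[0,0,0],[0,0,0.001],1],[[0,0,0],[0,0,0],1],[[0,0,0],[0,0,0],1]]'|sed -n '2p;4p'
python3 -m handwheel '[[[0,0,0],[0,0,0.001],1],[[0,0,0],[0,0,0],1],[[0,0,0],[0,0,0],1]]'|sed -n '2p;4p'
python3 -m handwheel '[[[0,0,0],[0,0,0],0],[[0,0,0],[0,0,0],0],[[0,0,0],[0,0,0],0],[[0,0,0],[0,0,0],0],[[0,0,0],[0,0,0],0]]'|sed -n '2p;4,6p'
python3 -m handwheel '[[[0,0,0],[0,0,-0.01],0],[[0,0,0],[0,0,-0.025],0],[[0,0,0],[0,0,-0.03],0],[[0,0,0],[0,0,-0.03],0],[[0,0,0],[0,0,-0.025],0]]'|sed -n 2p
python3 -m handwheel '[[[0,0,0],[0,0.012,0],0],[[0,0,0],[0.001,0.025,0],0],[[0,0,0],[0.001,0.025,0],0],[[0,0,0],[0.001,0.025,0],0],[[0,0,0],[0.001,0.025,0],0]]'|sed -n 2p
python3 -m handwheel '[[[0,0,0],[0.001,0.025,0],0],[[0,0,0],[0.001,0.025,0],0],[[0,0,0],[0.001,0.017,0],0],[[0,0,0],[0,0,0],0],[[0,0,0],[0,0,0],0]]'|sed -n 2p
python3 - <<'E'
from h import *
ctrl.get_image("top");im=grab("wrist");s=ctrl.read_state();print(s["eef_pos"].round(1))
cv2.imwrite("pics/w4.png",im["pixels"][:,:,::-1])
print(proj(im,(648.5,10,96)).round(),proj(im,(648.5,10,23)).round())
E
```

```text
eef_pos: [469.4, 2.4, 43.0]
force: [-0.7, -0.2, 1.7]
eef_pos: [469.4, 2.4, 42.9]
force: [-1.9, 0.4, 14.2]
eef_pos: [469.2, 2.4, 41.6]
force: [-0.7, -0.3, 0.4]
width: 83.8
gripper_force: 0.0
eef_pos: [469.2, 2.6, 163.4]
eef_pos: [582.2, 6.1, 161.8]
eef_pos: [647.8, 9.4, 161.0]
[646.7   9.2 161.3]
[326. 257.] [326. 226.]
```

View pics/w4.png

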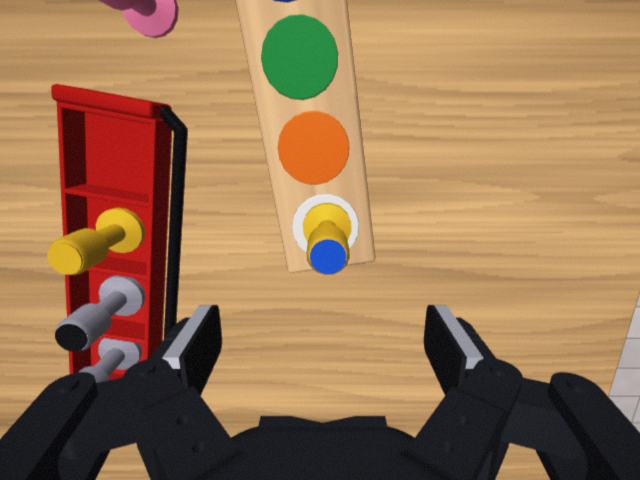

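The three placed pegs stand upright in their compartments, with flanges at (119,230), (121,296) and (118,355). The blue cap is at (328,256), predicted (326,257). Grip the last peg.

```bash

python3 -m handwheel '[[[0,0,0],[0.001,0.002,0.02],0],[[0,0,0],[0,0,0.03],0],[[0,0,0],[0,0,0.025],0],[[0,0,0],[0,0,0.016],0],[[0,0,0],[0,0,0.01],0]]' | sed -n 2,4p
python3 -m handwheel '[[[0,0,0],[0,0,0],0],[[0,0,0],[0,0,0],1],[[0,0,0],[0,0,0],1],[[0,0,0],[0,0,0],1],[[0,0,0],[0,0,0],1]]' | sed -n 2,4p
python3 -m handwheel '[[[0,0,0],[0,0,0],1],[[0,0,0],[0,0,0],1],[[0,0,0],[0,0,0],1],[[0,0,0],[0,0,0],1]]'
python3 -m handwheel '[[[0,0,0],[0,0,-0.01],1],[[0,0,0],[0,0,-0.025],1],[[0,0,0],[0,0,-0.03],1],[[0,0,0],[0,0,-0.03],1],[[0,0,0],[0,0,-0.015],1]]'| sed -n '2p;4,6p'
```

```text
eef_pos: [647.6, 9.8, 58.8]
tool_rot: [-3.137, 0.001, 1.57]
force: [-0.1, -0.7, -0.3]
eef_pos: [651.1, 10.3, 62.2]
tool_rot: [3.139, -0.0, 1.57]
force: [-0.3, 1.0, -0.8]
clock: 24.13
eef_pos: [650.8, 10.3, 61.9]
tool_rot: [3.14, 0.0, 1.57]
force: [-0.6, 0.4, 6.6]
width: 26.5
gripper_force: 58.9
eef_pos: [652.0, 10.7, 175.0]
force: [0.1, 0.5, -0.2]
width: 26.3
gripper_force: 59.0
```

```bash

python3 -m handwheel '[[[0,0,0],[0.003,-0.009,0],1],[[0,0,0],[0.0061,-0.0188,0],1],[[0,0,0],[0.0061,-0.0188,0],1],[[0,0,0],[0.0061,-0.0188,0],1],[[0,0,0],[0.0061,-0.0188,0],1]]'| sed -n '2p;4,6p'
python3 -m handwheel '[[[0,0,0],[0.0061,-0.0188,0],1],[[0,0,0],[0.0061,-0.0188,0],1],[[0,0,0],[0.0061,-0.0188,0],1],[[0,0,0],[0.0061,-0.0188,0],1],[[0,0,0],[0.003,-0.01,0],1]]'| sed -n '2p;4,6p'
python3 -m handwheel '[[[0,0,0],[0,0,0],1],[[0,0,0],[0,0,0],1],[[0,0,0],[0,0,0],1],[[0,0,0],[0,0,0],1]]'| sed -n '2p;4,6p'
python3 -m handwheel '[[[0,0,0],[0,0,0.015],1],[[0,0,0],[0,0,0.025],1],[[0,0,0],[0,0,0.025],1],[[0,0,0],[0,0,0.025],1],[[0,0,0],[0,0,0.015],1]]'| sed -n '2p;4,6p'
python3 -m handwheel '[[[0,0,0],[0,0,0.01],1],[[0,0,0],[0,0,0.006],1],[[0,0,0],[0,0,0],1],[[0,0,0],[0,0,0],1],[[0,0,0],[0,0,0],1]]'| sed -n '2p;4,6p'
python3 -m handwheel '[[[0,0,0],[0,0,0.003],1],[[0,0,0],[0,0,0.002],1],[[0,0,0],[0,0,0.001],1],[[0,0,0],[0,0,0],1],[[0,0,0],[0,0,0],1]]'|sed -n '2p;4p'
```

```text
eef_pos: [565.1, 38.0, 171.3]
force: [-0.8, 1.0, -0.6]
width: 26.8
gripper_force: 59.1
eef_pos: [478.5, 65.9, 171.3]
force: [-0.2, 0.2, -1.5]
width: 26.5
gripper_force: 59.1
eef_pos: [482.3, 64.9, 170.9]
force: [0.2, -0.6, -1.0]
width: 26.5
gripper_force: 59.1
eef_pos: [480.9, 64.6, 63.5]
force: [0.2, -1.0, -0.9]
width: 26.7
gripper_force: 59.1
eef_pos: [481.8, 65.3, 50.6]
force: [-0.7, -0.5, -0.2]
width: 26.5
gripper_force: 59.1
eef_pos: [481.0, 65.2, 43.9]
force: [1.4, 0.6, -0.2]
```

Lower to contact, release, rise, then back off over the bench on the right for a final look.

```bash

python3 -m handwheel '[[[0,0,0],[0,0,0.001],1],[[0,0,0],[0,0,0.001],1],[[0,0,0],[0,0,0],1],[[0,0,0],[0,0,0],1]]'|sed -n '2p;4p'
python3 -m handwheel '[[[0,0,0],[0,0,0],0],[[0,0,0],[0,0,0],0],[[0,0,0],[0,0,0],0],[[0,0,0],[0,0,0],0],[[0,0,0],[0,0,0],0]]'|sed -n '2p;4,6p'
python3 -m handwheel '[[[0,0,0],[0,0,-0.01],0],[[0,0,0],[0,0,-0.025],0],[[0,0,0],[0,0,-0.03],0],[[0,0,0],[0,0,-0.04],0],[[0,0,0],[0,0,-0.04],0]]'|sed -n 2p
python3 -m handwheel '[[[0,0,0],[0.02,0,-0.02],0],[[0,0,0],[0.03,0,0],0],[[0,0,0],[0.03,0,0],0],[[0,0,0],[0.03,0,0],0],[[0,0,0],[0.03,0,0],0]]'|sed -n 2p
python3 -m handwheel '[[[0,0,0],[0.03,0,0],0],[[0,0,0],[0.03,0,0],0],[[0,0,0],[0.02,0,0],0],[[0,0,0],[0,0,0],0],[[0,0,0],[0,0,0],0]]'
python3 - <<'E'
from h import *
im=grab("top");s=ctrl.read_state()
sc=grab("scene");cv2.imwrite("pics/s5.png",np.vstack([cv2.resize(im["pixels"][180:380,130:550],(800,381))[:300],cv2.resize(sc["pixels"][120:300,200:680],(800,327))[:300]])[:,:,::-1])
E
```

```text
eef_pos: [481.1, 65.3, 42.9]
force: [-1.7, -0.2, 11.4]
eef_pos: [480.8, 65.2, 41.7]
force: [0.7, -0.4, -0.0]
width: 84.2
gripper_force: 0.0
eef_pos: [479.8, 65.2, 188.5]
eef_pos: [480.8, 206.3, 207.9]
clock: 28.97
eef_pos: [480.4, 286.3, 207.2]
tool_rot: [-3.141, -0.0, 1.573]
force: [-0.4, -1.1, -0.6]
width: 85.6
gripper_force: 0.0
```

View pics/s5.png

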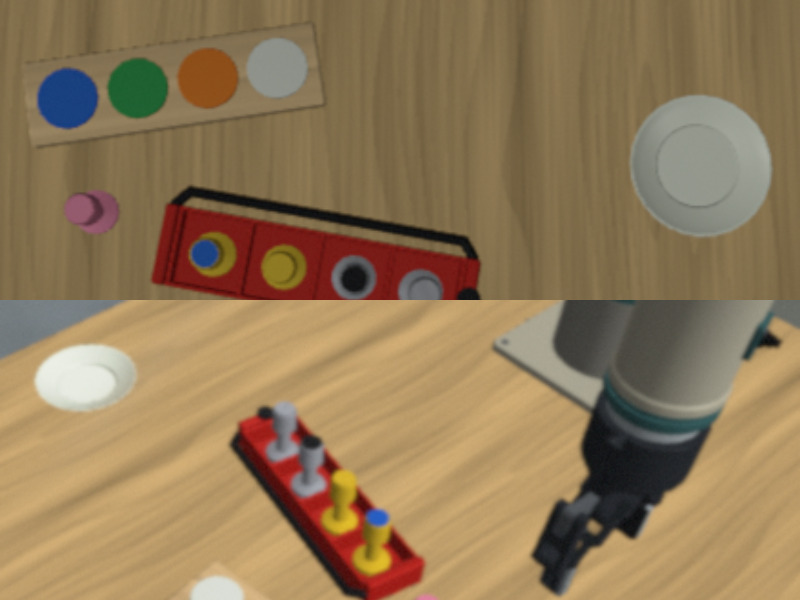

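All four pegs stand upright and centred in reverse order: blue cap (213,253), yellow (283,266), black cap (354,277), silver (421,288) beside the button. The saucer is where it was and the gripper is clear (it backed off to the left). Handing in.

```bash
python3 -c "
from cell import ctrl
print(ctrl.finish_job())"
```

```text
the job is handed in; nothing more can be done
None
```

The job is handed in: the final pictures show the four pegs upright in the caddy in reverse order, plain silver beside the button, with the saucer untouched, after about 29 s on the robot's clock (no verdict was returned).

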